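Dry-stack the layers of two wooden brooches

TASK

Stack the layers of two wooden brooches ready for gluing. On the oblong cork mat put the three leaf shapes, the largest at the bottom, then the middle one, then the smallest, each centred on what is beneath it and all lying lengthwise along the mat; on the round cork mat put the solid disc in the middle and the ring centred on top of it. Leave the glue bottle, the glue pot and the phone where they are.

Things in the scene. Friction and masses are not known exactly. Their poses are not given: they have to be found in the camera images.
- leaf_large: the largest of three leaf-shaped laser-cut plywood layers: 112 mm long, 60 mm wide, 12 mm thick, pointed at both ends, its sides parallel over the middle third of its length, pale top and dark cut edges. It lies flat on the table. Origin at the centre of its underside; x along its length, y across, z up (the same turned half round or not).
- leaf_middle: the middle-sized of three leaf-shaped laser-cut plywood layers: 88 mm long, 44 mm wide, 12 mm thick, pointed at both ends, its sides parallel over the middle third of its length, pale top and dark cut edges. It lies flat on the table. Origin at the centre of its underside; x along its length, y across, z up (the same turned half round or not).
- leaf_small: the smallest of three leaf-shaped laser-cut plywood layers: 64 mm long, 28 mm wide, 12 mm thick, pointed at both ends, its sides parallel over the middle third of its length, pale top and dark cut edges, one dark line engraved along its top. It lies flat on the table. Origin at the centre of its underside; x along its length, y across, z up (the same turned half round or not).
- disc: a solid round plywood layer, 64 mm in diameter, 12 mm thick, pale top and dark edge, lying flat on the table. Origin at the centre of its underside, z up.
- ring: a flat pale wooden ring, 44 mm outer diameter, 22 mm hole, 12 mm thick, lying flat on the table. Origin at the centre of its underside (in the middle of the hole), z up.
- mat_oblong: an oblong cork mat, 130 x 76 mm and 6 mm thick, fixed to the table; the leaf layers are stacked on it. Origin at the centre of its underside, on the table; x along its length, z up; its top is 6 mm above the origin.
- mat_round: a round cork mat, 92 mm in diameter and 6 mm thick, fixed to the table; the disc and ring are stacked on it. Origin at the centre of its underside, on the table; its top is 6 mm above the origin.
- glue_bottle: a white glue bottle with a grey nozzle, standing loose at the far side, 42 mm in diameter, 130 mm tall; not to be disturbed. Origin at the centre of its underside.
- glue_pot: a small glass pot with a white lid, standing loose among the layers, 32 mm in diameter, 33 mm tall; not to be disturbed. Origin at the centre of its underside.
- phone: a black phone lying loose at the far side, 148 x 72 x 8 mm; not to be disturbed. Origin at the centre of its underside, its y axis along its length.
There are look-alikes about, which are no part of the job. What is shaped like the disc but blue or yellow is not meant.

How it is judged:
At the end, for the whole second after the job is handed in: Large leaf flat on the oblong mat, disc flat on the round mat, each within 10 mm of the mat's centre; middle leaf on large, small leaf on middle, ring on disc, each within 8 mm of the centre beneath; leaves within 12 degrees of the mat's length; all at rest (horizontal distance between leaf_large and mat_oblong below 0.01 m and z of leaf_large in the frame of mat_oblong between 0.003 and 0.009 m and angle between each of leaf_large, leaf_middle, leaf_small, disc, ring's own z axis and vertical below 0.08 rad and angle between the x axis of each of leaf_large, leaf_middle, leaf_small and the x axis of mat_oblong, either way round below 0.21 rad and linear speed of each of leaf_large, leaf_middle, leaf_small, disc, ring below 0.01 m/s and angular speed of each of leaf_large, leaf_middle, leaf_small, disc, ring below 0.1 rad/s and horizontal distance between leaf_middle and leaf_large below 0.008 m and z of leaf_middle in the frame of leaf_large between 0.009 and 0.015 m and horizontal distance between leaf_small and leaf_middle below 0.008 m and z of leaf_small in the frame of leaf_middle between 0.009 and 0.015 m and horizontal distance between disc and mat_round below 0.01 m and z of disc in the frame of mat_round between 0.003 and 0.009 m and horizontal distance between ring and disc below 0.008 m and z of ring in the frame of disc between 0.009 and 0.015 m); the robot touches nothing.
It fails at once if the glue bottle is shifted by more than 20 mm or tipped over (distance of glue_bottle from where it was at the start of the episode above 0.02 m or angle between glue_bottle's own z axis and vertical above 0.4 rad).
It fails at once if the glue pot is shifted by more than 20 mm or tipped over (distance of glue_pot from where it was at the start of the episode above 0.02 m or angle between glue_pot's own z axis and vertical above 0.4 rad).
It fails at once if the phone is shifted by more than 20 mm or tipped over (distance of phone from where it was at the start of the episode above 0.02 m or angle between phone's own z axis and vertical above 0.4 rad).
It also fails if it takes over 141 s, if anything falls off the work surface, if the arm or the gripper's body presses on something with over 40 N, if the wrist force passes 120 N, or if a joint passes its speed limit or range.

ROBOT

A 7-joint arm with a two-finger parallel gripper is mounted at the origin on the work surface. World frame = base frame: x ahead of the robot, y to its left, z up, the work surface at z = 0. Lengths are in m, angles in rad, forces in N, time in s.
With the tool pointing down it reaches from about 0.4 to 0.85 m from the base axis. Payload 4.5 kg.
Tool frame: the origin (TCP) lies where the fingers leave the gripper's body, on its centre line; the fingertips stand 64 mm ahead of it and the grasp point (between the pads) lies 45 mm ahead of it; z points along the fingers, y is the line along which they close (so a half turn about z gives the same grasp; the last joint's range is limited). The gripper opens to 88 mm and grips with 3 to 60 N. Pads are 18 mm wide; open, the fingers measure 123 mm over their backs; the gripper's body (75 mm by 187 mm) begins 45 mm behind the grasp point.
Start: joints at [1.197, 0.689, -0.195, 1.565, 0.157, 0.902, -0.215], TCP at [0.248, -0.574, 0.303] pointing down, gripper open.
Joint ranges: [-3.01, 3.01], [-0.46, 2.08], [-1.47, 1.51], [0.13, 2.56], [-1, 4.14], [0.04, 2.09], [-2.66, 2.66]. Speed limits (rad/s): [2.57, 2.57, 3.14, 3.14, 3.14, 3.14, 3.14].

INTERFACE

Orientations are given as a unit quaternion [x, y, z, w].
In Python, from plant import r gives the robot as it stands.
- The arm moves only by the tool play_rows, never from a script. Its arguments are lists of equal length, an entry for each row: "translation": the shift along the tool's x, y, z in m, a list of three; "delta_rot": the turn, a rotation vector about the tool's x, y, z in degrees, a list of three; "grip": the opening, from -1 (shut) to 1 (fully open). In form: {"translation": [[x, y, z], ...], "delta_rot": [[rx, ry, rz], ...], "grip": [grip, ...]}. A call has 1 to 20 rows; each row shifts and turns the commanded pose from where the row before left it, along the tool's axes as they then stand; what a row does not reach is not made up. A row lasts 1/8 s, in which the tool goes at most 62.5 mm and 10.7 degrees, less where a joint would pass 70% of its speed; a pose out of reach is approached as far as the arm can. A call with a gripper value outside its range is refused whole. The fingers move at their own pace and stop on an object; "squeeze" is the grip in N (left out, the last holds). Time passes only in rows, so rows that do not move let the fingers close. It gives the time, the measured TCP pose, the force, the opening and the grip force at its end, in the units of the state.
- r.get_state(): the state, without advancing time (a new reading comes with each control period).
- r.snapshot(name): name is "scene" or "top"; returns the picture (384x512x3 uint8, blue, green, red); there is no depth.
- r.get_calibration(name): a dict with "intrinsics" (3x3 intrinsics, pixels), "eye" and "rotation" of the camera in the world. Camera axes: x right, y up, looking along -z (the intrinsics and any distortion apply to the point x, -y, -z); pixel columns grow to the right and rows downward; lengths in m; the calibration is good to about 2 mm. A picture is of the moment at which its call begins. get_calibration takes no time and is no camera call.
- r.finish_job(): hands the job in; it is judged then, once.
Trained networks look in the newest picture that a camera, given by its name, has taken for a name from the list of things; names that differ only in an ending like _2 or _b are one class to them, and where a whole thing is asked for, a point or a joint stands for the part that bears it (a point fixed in the world has none). Each returns a list of dicts, best first, with "confidence" (0 to 1); they miss things now and then, are a little off and sometimes report something else, mostly with a low value. They report only what shows in the picture. A call takes as long as a camera call. They do not tell look-alikes from the thing itself.
- r.look_for(camera, target): "point" ([x, y, z] in m, in world coordinates, good to about 4 mm: the middle of the surface that is visible of it).
- r.silhouettes(camera, target): "pixels" (384x512 bool, what is visible of it).
The state is a dict: "clock": time; "q": joint angles; "qd": joint speeds; "joint_torque": joint torques, N m; "tool_pos": TCP position; "eef_rot": TCP orientation; "contact_force": force on the tool from outside, world axes, zero at the start; "moment": the same for the moment, N m; "opening": opening from 0.0 (shut) to 1.0 (fully open); "finger_force": force on a finger pad.
Only numpy, scipy, OpenCV 4.12 (cv2) and the standard library are available. Lean on these libraries where they do the work, as an engineer would, in place of code of your own. Each camera call takes 0.05 s, during which the arm holds its last target. There are 200 camera calls.

## Working session

There is one attempt and no reset: what is moved stays moved. The work goes in short steps, Python scripts to look and compute and a tool call to move; the robot and the scene stay as the last step left them, time stands still between calls to the robot, and variables do not carry over. Pictures are saved under pics/ and viewed, at most 14 in all, crops included, and the job is handed in when it is done.

Besides the shell and the picture viewer there is one more tool, called after ">>>" by a JSON object that holds its "method" and its "body". play_rows: Moves the arm, as the interface text tells. Its arguments: {"type":"object","properties":{"translation":{"type":"array","items":{"type":"array","items":{"type":"number"}}},"delta_rot":{"type":"array","items":{"type":"array","items":{"type":"number"}}},"grip":{"type":"array","items":{"type":"number"}},"squeeze":{"type":"number"}},"required":["translation","delta_rot","grip"]}

```bash
mkdir -p pics
python3 - <<'E'
from plant import r
import cv2
for n in("top","scene"):
    im=r.snapshot(n); cv2.imwrite(f"pics/{n}0.png",cv2.resize(im,None,fx=1.5,fy=1.5,interpolation=cv2.INTER_CUBIC)); cv2.imwrite(f"raw_{n}.png",im)
    c=r.get_calibration(n); print(n,c)
s=r.get_state();print(s)
for t in "leaf_large leaf_middle leaf_small disc ring mat_oblong mat_round glue_bottle glue_pot phone".split():
    print(t,[( [round(float(v),3) for v in d['point']],round(float(d['confidence']),2)) for d in r.look_for("top",t)])
E
```

```text
top {'intrinsics': array([[435.60639854,   0.        , 251.40910693],
       [  0.        , 435.60639854, 187.71076537],
       [  0.        ,   0.        ,   1.        ]]), 'eye': array([0.36475731, 0.0209122 , 1.24683107]), 'rotation': array([ 0.05530532, -0.06554473, -0.69794568,  0.71099722])}
scene {'intrinsics': array([[376.53884408,   0.        , 258.3720453 ],
       [  0.        , 376.53884408, 193.40835452],
       [  0.        ,   0.        ,   1.        ]]), 'eye': array([ 1.32173845, -0.34016505,  0.57467475]), 'rotation': array([0.40059147, 0.25363426, 0.4744409 , 0.7416886 ])}
{'clock': 0.1, 'q': array([ 1.19677923,  0.68989636, -0.19447493,  1.56620822,  0.15730466,
        0.90252883, -0.21509799]), 'qd': array([-0.00045745, -0.00158313, -0.00026338, -0.00404904,  0.0008064 ,
        0.00147446, -0.00173594]), 'joint_torque': array([-4.11344648e-03, -5.28495705e+01, -1.27170146e+00, -1.53838509e+01,
       -5.25780057e-02,  1.96996378e-03,  5.30614579e-05]), 'tool_pos': array([ 0.24764233, -0.57334913,  0.30199984]), 'eef_rot': array([ 9.79277953e-01,  2.02519156e-01, -2.42984857e-04, -7.89905557e-04]), 'contact_force': array([-0.62442527, -0.27325524, -0.9957624 ]), 'moment': array([ 0.03742735,  0.01948034, -0.00171251]), 'finger_force': 0.0, 'opening': 0.999061288616706}
leaf_large [([0.608, 0.316, 0.01], 0.6), ([0.769, 0.204, 0.081], 0.49)]
leaf_middle [([0.428, -0.237, 0.007], 0.62)]
leaf_small [([0.599, -0.316, 0.015], 0.58), ([0.605, 0.315, 0.01], 0.47)]
disc [([0.431, 0.348, 0.011], 0.74), ([0.437, 0.249, 0.012], 0.7), ([0.338, 0.265, 0.012], 0.63)]
ring []
mat_oblong [([0.457, 0.004, 0.007], 0.62)]
mat_round [([0.644, 0.102, 0.004], 0.81)]
glue_bottle [([0.767, 0.204, 0.082], 0.89), ([0.645, 0.101, 0.004], 0.39)]
glue_pot [([0.536, 0.173, 0.034], 0.53)]
phone [([0.787, -0.178, 0.011], 0.96), ([0.606, 0.318, 0.008], 0.41)]
```

View pics/top0.png

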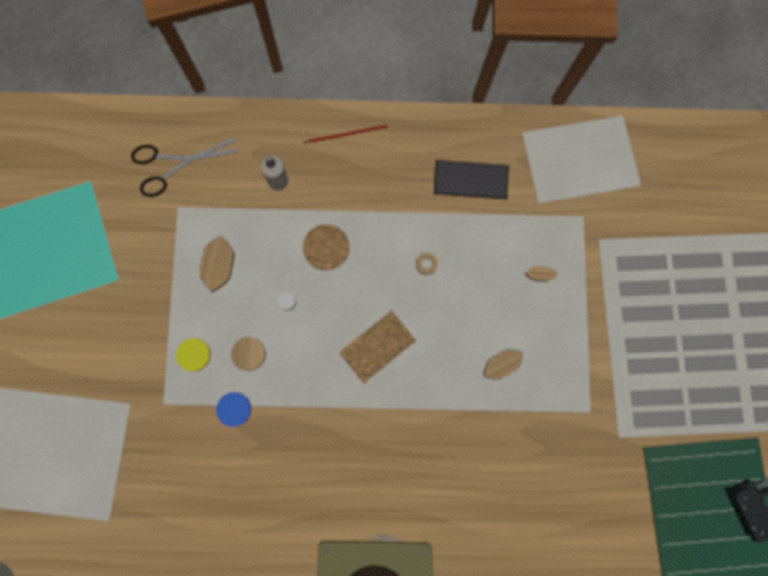

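View pics/scene0.png

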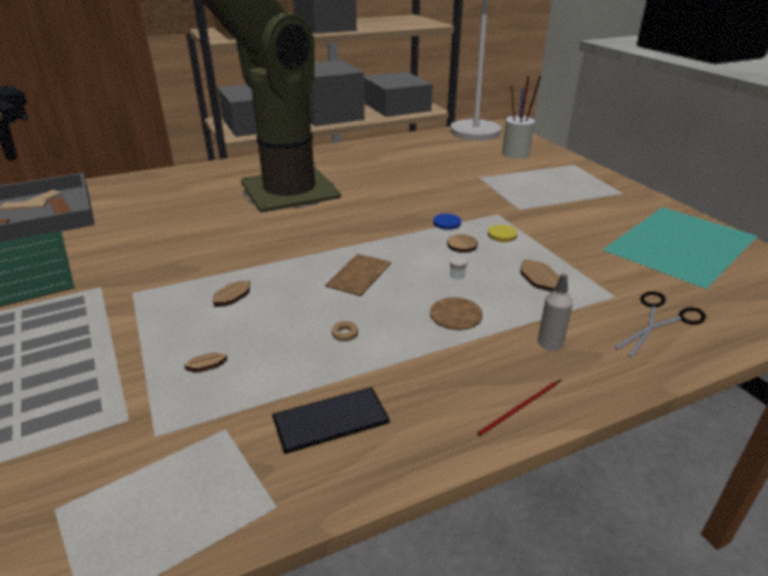

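Top view (1.5x pixels): large leaf (217,263), middle leaf (503,363), small leaf (541,273), ring (427,264), and plain disc (248,353) with yellow and blue discs beside it. Also the oblong mat (377,347), round mat (326,247), pot (287,301), bottle (274,172) and phone (471,180). The arm is clear of the paper, so I'll fit poses by matching outlines.

```bash
cat > h.py <<'E'
import numpy as np, cv2
from scipy.optimize import minimize
from scipy.spatial.transform import Rotation as R
K=4
def project(c,P):
    p=(P-c['eye'])@R.from_quat(c['rotation']).as_matrix()
    x=p*[1,-1,-1]; u=x@c['intrinsics'].T
    return u[:,:2]/u[:,2:]
def leaf(L,W): return np.array([[L/2,0],[L/6,W/2],[-L/6,W/2],[-L/2,0],[-L/6,-W/2],[L/6,-W/2]])
def circ(d): a=np.linspace(0,2*np.pi,48,endpoint=False); return d/2*np.c_[np.cos(a),np.sin(a)]
def rect(L,W): return np.array([[L,W],[-L,W],[-L,-W],[L,-W]])/2
SH=dict(leaf_large=(leaf(.112,.06),.012),leaf_middle=(leaf(.088,.044),.012),leaf_small=(leaf(.064,.028),.012),disc=(circ(.064),.012),ring=(circ(.044),.012),mat_oblong=(rect(.13,.076),.006),mat_round=(circ(.092),.006))
def render(c,name,p,z0,shape):
    o,h=SH[name]; ca,sa=np.cos(p[2]),np.sin(p[2]); xy=o@np.array([[ca,sa],[-sa,ca]])+p[:2]
    P=np.r_[np.c_[xy,np.full(len(xy),z0)],np.c_[xy,np.full(len(xy),z0+h)]]
    hull=cv2.convexHull(((project(c,P)+.5)*K-.5).astype(np.float32))
    m=np.zeros(shape,np.uint8); cv2.fillConvexPoly(m,np.round(hull*16).astype(np.int32),255,shift=4); return m>0
def fit(c,name,mask,p0,z0=0):
    best=None
    for a in ([0] if name in('disc','ring','mat_round') else np.arange(0,np.pi,np.pi/6)):
        def f(q):
            m=render(c,name,(q[0]/100,q[1]/100,a+q[2]/5),z0,mask.shape); return 1-(m&mask).sum()/(m|mask).sum()
        s=np.array([p0[0]*100,p0[1]*100,0]); r=minimize(f,s,method='Nelder-Mead',options=dict(initial_simplex=[s,s+[1,0,0],s+[0,1,0],s+[0,0,1]],xatol=.005,fatol=1e-4))
        if best is None or r.fun<best[0]: best=(r.fun,r.x[0]/100,r.x[1]/100,np.degrees(a+r.x[2]/5)%180)
    return best
def segment(im,uv):
    b=cv2.resize(im,None,fx=K,fy=K,interpolation=cv2.INTER_CUBIC)
    lab=cv2.cvtColor(b,cv2.COLOR_BGR2LAB).astype(int)
    m=(lab[...,2]-128)  # yellow-blue
    y,x=int(uv[1]*K),int(uv[0]*K); w=30*K
    loc=lab[max(0,y-w):y+w,x-w:x+w]; bg=np.median(loc.reshape(-1,3),0)
    d=np.linalg.norm((lab-bg)*[.5,1,1],axis=2)
    return d
E
cat > m.py <<'E'
from h import *; from plant import r
im=cv2.imread('raw_top.png'); c=r.get_calibration('top')
G=dict(leaf_large=(.608,.316),leaf_middle=(.428,-.237),leaf_small=(.599,-.316),disc=(.437,.249),ring=(.62,-.09),mat_oblong=(.457,.004),mat_round=(.644,.102))
dbg=cv2.resize(im,None,fx=1.5,fy=1.5)
for n,g in G.items():
    uv=project(c,np.array([[*g,.012]]))[0]; d=segment(im,uv)
    x,y=(uv*K).astype(int); w=28*K
    loc=d[y-w:y+w,x-w:x+w]; t,_=cv2.threshold(np.clip(loc,0,255).astype(np.uint8),0,255,cv2.THRESH_OTSU)
    k,l,st,ce=cv2.connectedComponentsWithStats((loc>t).astype(np.uint8))
    j=1+np.argmin(np.hypot(*(ce[1:]-w).T)+1e3*(st[1:,4]<300))
    M=np.zeros(d.shape,bool); cs,_=cv2.findContours((l==j).astype(np.uint8),cv2.RETR_EXTERNAL,cv2.CHAIN_APPROX_NONE)
    mm=np.zeros(loc.shape,np.uint8); cv2.drawContours(mm,cs,-1,1,-1); M[y-w:y+w,x-w:x+w]=mm>0
    b=fit(c,n,M,g); print(n,t,np.round(b,4))
E
python3 m.py
```

```text
leaf_large 12.0 [1.01400e-01 6.08400e-01 3.14700e-01 1.72445e+02]
leaf_middle 12.0 [ 1.116000e-01  4.261000e-01 -2.340000e-01  1.205573e+02]
leaf_small 11.0 [ 0.0907  0.6013 -0.3107 86.7968]
disc 13.0 [0.0532 0.4373 0.2453 9.9619]
ring 10.0 [ 0.0464  0.6169 -0.0893  5.4709]
mat_oblong 15.0 [4.700000e-02 4.561000e-01 3.100000e-03 1.303902e+02]
mat_round 14.0 [0.04   0.6471 0.106  6.208 ]
```

```bash
cat > nav.py <<'E'
import sys
from h import *; from plant import r
def go(x,y,z,yaw):
    s=r.get_state(); Rm=R.from_quat(s['eef_rot']); M=Rm.as_matrix()
    cur=np.degrees(np.arctan2(M[1,0],M[0,0])); dy=(yaw-cur+180)%360-180
    d=np.array([x,y,z])-s['tool_pos']
    print('t',s['clock'],'pos',s['tool_pos'].round(4),'yaw',cur.round(1),'tilt',M[:2,2].round(4),'q7',s['q'][6].round(2),'open',s['opening'].round(3))
    print(' shift in present tool axes mm',(M.T@d*1000).round(1),' turn about tool z deg',round(-dy,1))
    f=R.from_euler('z',yaw,degrees=True)*R.from_euler('x',180,degrees=True)
    print(' shift in final tool axes mm',(f.inv().apply(d)*1000).round(1))
if __name__=='__main__': go(*map(float,sys.argv[1:]))
E
python3 nav.py .608 .315 .2 172.4
```

```text
Traceback (most recent call last):
  File "nav.py", line 11, in <module>
    if __name__=='__main__': go(*map(float,sys.argv[1:]))
                             ~~^^^^^^^^^^^^^^^^^^^^^^^^^^
  File "nav.py", line 7, in go
    print('t',s['clock'],'pos',s['tool_pos'].round(4),'yaw',cur.round(1),'tilt',M[:2,2].round(4),'q7',s['q'][6].round(2),'open',s['opening'].round(3))
                                                                                                                                ^^^^^^^^^^^^^^^^^^
AttributeError: 'float' object has no attribute 'round'
```

```bash
sed -i "s/s\['opening'\].round(3)/round(s['opening'],3)/" nav.py; python3 nav.py .608 .315 .2 172.4
```

```text
t 0.6 pos [ 0.2479 -0.5738  0.3028] yaw 23.4 tilt [ 0.0001 -0.0001] q7 -0.22 open 1.005
 shift in present tool axes mm [ 683.1 -673.1  102.7]  turn about tool z deg -149.0
 shift in final tool axes mm [-239.4  928.6  102.8]
```

>>> {"method": "play_rows", "body": {"translation": [[0.017,-0.0168,0.002],[0.034,-0.0336,0.0025],[0.034,-0.0336,0.0025],[0.034,-0.0336,0.0025],[0.034,-0.0336,0.0025],[0.034,-0.0336,0.0025],[0.034,-0.0336,0.0025],[0.034,-0.0336,0.0025],[0.034,-0.0336,0.0025],[0.034,-0.0336,0.0025],[0.034,-0.0336,0.0025],[0.034,-0.0336,0.0025],[0.034,-0.0336,0.0025],[0.034,-0.0336,0.0025],[0.034,-0.0336,0.0025],[0.034,-0.0336,0.0025],[0.034,-0.0336,0.0025],[0.034,-0.0336,0.0025],[0.034,-0.0336,0.0025],[0.034,-0.0336,0.0025]], "delta_rot": [[0,0,0],[0,0,0],[0,0,0],[0,0,0],[0,0,0],[0,0,0],[0,0,0],[0,0,0],[0,0,0],[0,0,0],[0,0,0],[0,0,0],[0,0,0],[0,0,0],[0,0,0],[0,0,0],[0,0,0],[0,0,0],[0,0,0],[0,0,0]], "grip": [1,1,1,1,1,1,1,1,1,1,1,1,1,1,1,1,1,1,1,1], "squeeze": 15}}

```text
clock: 3.1
tool_pos: [0.5971, 0.2922, 0.2532]
eef_rot: [0.979, 0.203, 0.0, 0.0]
contact_force: [0.8, -0.4, 0.4]
opening: 1.001
finger_force: 0.0
```

>>> {"method": "play_rows", "body": {"translation": [[0,0,0],[0,0,0],[0,0,0],[0,0,0],[0,0,0],[0,0,0],[0,0,0],[0,0,0],[0,0,0],[0,0,0],[0,0,0],[0,0,0],[0,0,0],[0,0,0],[0,0,0],[0,0,0],[0,0,0]], "delta_rot": [[0,0,-9],[0,0,-10],[0,0,-10],[0,0,-10],[0,0,-10],[0,0,-10],[0,0,-10],[0,0,-10],[0,0,-10],[0,0,-10],[0,0,-10],[0,0,-10],[0,0,-10],[0,0,-10],[0,0,-10],[0,0,0],[0,0,0]], "grip": [1,1,1,1,1,1,1,1,1,1,1,1,1,1,1,1,1]}}

```text
clock: 5.22
tool_pos: [0.5967, 0.2906, 0.2532]
eef_rot: [0.068, 0.998, -0.0, 0.0]
contact_force: [0.7, -0.3, 0.0]
opening: 1.003
finger_force: 0.0
```

```bash
python3 nav.py .608 .315 .067 172.4; python3 -c "
from plant import r;print(r.get_state()['q'].round(2))"
```

```text
t 5.225 pos [0.5967 0.2906 0.2532] yaw 172.2 tilt [ 0.0001 -0.0002] q7 0.39 open 1.003
 shift in present tool axes mm [ -7.8  25.7 186.2]  turn about tool z deg -0.2
 shift in final tool axes mm [ -8.   25.7 186.2]
[-0.16  0.88 -0.74  1.47  0.65  1.04  0.39]
```

>>> {"method": "play_rows", "body": {"translation": [[-0.008,0.0257,0.03],[0,0,0.04],[0,0,0.04],[0,0,0.03],[0,0,0.02],[0,0,0.015],[0,0,0.011],[0,0,0],[0,0,0],[0,0,0],[0,0,0],[0,0,0],[0,0,0],[0,0,0],[0,0,0]], "delta_rot": [[0,0,0],[0,0,0],[0,0,0],[0,0,0],[0,0,0],[0,0,0],[0,0,0],[0,0,0],[0,0,0],[0,0,0],[0,0,0],[0,0,0],[0,0,0],[0,0,0],[0,0,0]], "grip": [1,1,1,1,1,1,1,1,0.3,0,-0.5,-1,-1,-1,-1]}}

```text
clock: 7.1
tool_pos: [0.6083, 0.3152, 0.0677]
eef_rot: [0.067, 0.998, 0.0, 0.0]
contact_force: [0.1, -0.5, 5.8]
opening: 0.678
finger_force: 15.0
```

```bash
python3 nav.py .456 .003 .2 130.4
python3 - <<'E'
from plant import r
import cv2
s=r.get_state();print(s['finger_force'],s['opening'],s['contact_force'].round(1))
im=r.snapshot('scene'); cv2.imwrite('pics/s1.png',cv2.resize(im[100:300,180:480],None,fx=2.5,fy=2.5))
E
```

```text
t 7.1 pos [0.6083 0.3152 0.0677] yaw 172.4 tilt [0.0007 0.0002] q7 0.27 open 0.678
 shift in present tool axes mm [ 109.3 -329.6 -132.5]  turn about tool z deg 42.0
 shift in final tool axes mm [-139.1 -318.3 -132.3]
14.981118142604828 0.6776945985464288 [ 0.1 -0.5  5.8]
```

View pics/s1.png

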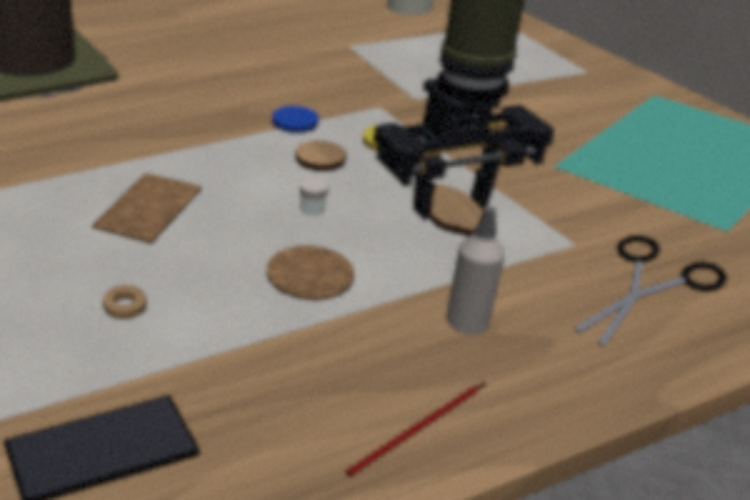

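The scene view shows the gripper closed on the large leaf at (455,210), with bottle and pot undisturbed. I'll lift it and carry it to the oblong mat.

>>> {"method": "play_rows", "body": {"translation": [[0,0,-0.01],[0,0,-0.02],[0,0,-0.034],[0,0,-0.034],[0,0,-0.034],[0,0,0],[0,0,0],[0,0,0],[0,0,0],[0,0,0],[-0.01,-0.023,0],[-0.0185,-0.042,0],[-0.0185,-0.042,0],[-0.0185,-0.042,0],[-0.0185,-0.042,0],[-0.0185,-0.042,0],[-0.0185,-0.042,0],[-0.018,-0.043,0],[0,0,0],[0,0,0]], "delta_rot": [[0,0,0],[0,0,0],[0,0,0],[0,0,0],[0,0,0],[0,0,8],[0,0,9],[0,0,9],[0,0,8],[0,0,8],[0,0,0],[0,0,0],[0,0,0],[0,0,0],[0,0,0],[0,0,0],[0,0,0],[0,0,0],[0,0,0],[0,0,0]], "grip": [-1,-1,-1,-1,-1,-1,-1,-1,-1,-1,-1,-1,-1,-1,-1,-1,-1,-1,-1,-1]}}

```text
clock: 9.65
tool_pos: [0.4567, 0.0042, 0.2001]
eef_rot: [0.42, 0.908, 0.001, 0.001]
contact_force: [0.3, 0.6, 0.0]
opening: 0.679
finger_force: 15.0
```

```bash
python3 nav.py .456 .003 .0745 130.4
```

```text
t 9.65 pos [0.4567 0.0042 0.2001] yaw 130.4 tilt [0.0027 0.0013] q7 -0.15 open 0.679
 shift in present tool axes mm [ -0.3  -1.7 125.6]  turn about tool z deg -0.0
 shift in final tool axes mm [ -0.4  -1.3 125.6]
```

>>> {"method": "play_rows", "body": {"translation": [[0,-0.001,0.03],[0,0,0.035],[0,0,0.03],[0,0,0.016],[0,0,0.01],[0,0,0.0045],[0,0,0],[0,0,0],[0,0,0],[0,0,0],[0,0,0],[0,0,0],[0,0,0],[0,0,-0.02],[0,0,-0.04],[0,0,-0.04],[0,0,-0.025],[0,0,0]], "delta_rot": [[0,0,0],[0,0,0],[0,0,0],[0,0,0],[0,0,0],[0,0,0],[0,0,0],[0,0,0],[0,0,0],[0,0,0],[0,0,0],[0,0,0],[0,0,0],[0,0,0],[0,0,0],[0,0,0],[0,0,0],[0,0,0]], "grip": [-1,-1,-1,-1,-1,-1,-1,-1,0.5,0.8,1,1,1,1,1,1,1,1]}}

```text
clock: 11.9
tool_pos: [0.4567, 0.0023, 0.2006]
eef_rot: [0.42, 0.907, 0.001, 0.001]
contact_force: [0.4, -0.0, -0.9]
opening: 1.001
finger_force: 0.0
```

```bash
python3 nav.py .426 -.234 .2 120.6
```

```text
t 11.9 pos [0.4567 0.0023 0.2006] yaw 130.3 tilt [0.0019 0.0005] q7 -0.26 open 1.001
 shift in present tool axes mm [-160.4 -176.3    0.4]  turn about tool z deg 9.7
 shift in final tool axes mm [-187.8 -146.7    0.6]
```

>>> {"method": "play_rows", "body": {"translation": [[-0.01,-0.0113,0],[-0.03,-0.033,0],[-0.03,-0.033,0],[-0.03,-0.033,0],[-0.03,-0.033,0],[-0.0304,-0.033,0],[0,0,0],[0,0,0]], "delta_rot": [[0,0,0],[0,0,0],[0,0,0],[0,0,0],[0,0,0],[0,0,0],[0,0,8.5],[0,0,0]], "grip": [1,1,1,1,1,1,1,1]}}

```text
clock: 12.9
tool_pos: [0.4242, -0.2348, 0.1981]
eef_rot: [0.486, 0.874, -0.001, -0.002]
contact_force: [0.7, -0.5, -0.6]
opening: 0.998
finger_force: 0.0
```

```bash
python3 nav.py .426 -.234 .069 122
python3 - <<'E'
from plant import r
import cv2
im=r.snapshot('top'); cv2.imwrite('raw_top2.png',im)
im2=r.snapshot('scene'); 
import numpy as np
a=cv2.resize(im[130:290,100:390],None,fx=2.7,fy=2.7)[:,:780]; b=cv2.resize(im2[130:260,80:400],None,fx=1.3*1.8,fy=1.3)
cv2.imwrite('pics/t2.png',a)
E
```

```text
t 12.9 pos [ 0.4242 -0.2348  0.1981] yaw 121.9 tilt [-0.0042 -0.    ] q7 0.16 open 0.998
 shift in present tool axes mm [ -0.5   2.4 129.1]  turn about tool z deg -0.1
 shift in final tool axes mm [ -0.2   1.9 129.1]
```

View pics/t2.png

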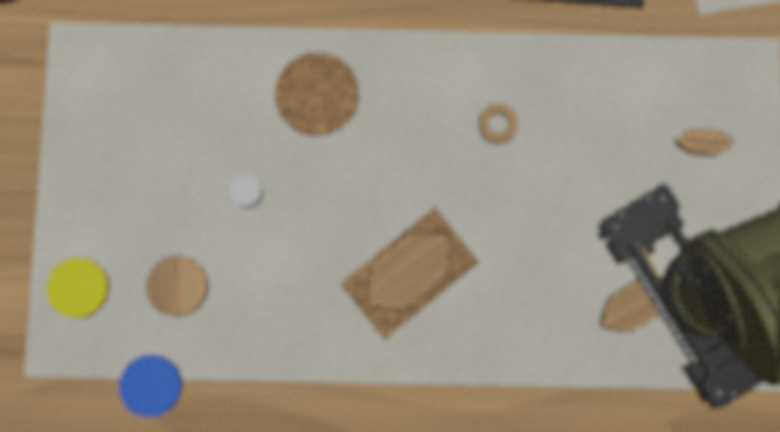

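The top view shows the large leaf centred and lengthwise on the oblong mat at (410,271), with the gripper above the middle leaf. I'll descend.

>>> {"method": "play_rows", "body": {"translation": [[0,0.001,0.03],[0,0,0.04],[0,0,0.03],[0,0,0.015],[0,0,0.01],[0,0,0.004],[0,0,0],[0,0,0],[0,0,0],[0,0,0],[0,0,0],[0,0,0],[0,0,0]], "delta_rot": [[0,0,0],[0,0,0],[0,0,0],[0,0,0],[0,0,0],[0,0,0],[0,0,0],[0,0,0],[0,0,0],[0,0,0],[0,0,0],[0,0,0],[0,0,0]], "grip": [1,1,1,1,1,1,1,0.3,0,-0.5,-1,-1,-1]}}

```text
clock: 14.62
tool_pos: [0.4262, -0.2334, 0.0704]
eef_rot: [0.486, 0.874, -0.0, -0.001]
contact_force: [0.2, -0.3, 1.2]
opening: 0.495
finger_force: 15.0
```

```bash
python3 nav.py .456 .002 .2 130.4; python3 nav.py .426 -.234 .2 122
```

```text
t 14.625 pos [ 0.4262 -0.2334  0.0704] yaw 121.9 tilt [-0.0014 -0.0002] q7 -0.18 open 0.495
 shift in present tool axes mm [ 184.3  149.4 -129.7]  turn about tool z deg -8.5
 shift in final tool axes mm [ 160.   175.2 -129.6]
t 14.625 pos [ 0.4262 -0.2334  0.0704] yaw 121.9 tilt [-0.0014 -0.0002] q7 -0.18 open 0.495
 shift in present tool axes mm [  -0.3   -0.7 -129.6]  turn about tool z deg -0.1
 shift in final tool axes mm [  -0.4   -0.5 -129.6]
```

>>> {"method": "play_rows", "body": {"translation": [[0,0,-0.01],[0,0,-0.025],[0,0,-0.035],[0,0,-0.035],[0,0,-0.025],[0.01,0.0084,0],[0.03,0.024,0],[0.036,0.029,0],[0.036,0.029,0],[0.036,0.029,0],[0.026,0.021,0],[0.01,0.009,0],[0,0,0],[0,0,0],[0,0,0]], "delta_rot": [[0,0,0],[0,0,0],[0,0,0],[0,0,0],[0,0,0],[0,0,0],[0,0,0],[0,0,0],[0,0,0],[0,0,0],[0,0,0],[0,0,0],[0,0,-8.5],[0,0,0],[0,0,0]], "grip": [-1,-1,-1,-1,-1,-1,-1,-1,-1,-1,-1,-1,-1,-1,-1]}}

```text
clock: 16.5
tool_pos: [0.4559, 0.0009, 0.2]
eef_rot: [0.421, 0.907, -0.001, -0.001]
contact_force: [0.3, -0.0, -0.9]
opening: 0.497
finger_force: 15.0
```

```bash
python3 nav.py .456 .003 .0894 130.4
python3 - <<'E'
from plant import r
import cv2
im=r.snapshot('scene'); cv2.imwrite('pics/s3.png',cv2.resize(im[100:300,120:420],None,fx=2.5,fy=2.5))
E
```

```text
t 16.5 pos [0.4559 0.0009 0.2   ] yaw 130.2 tilt [-0.0023 -0.0006] q7 -0.26 open 0.497
 shift in present tool axes mm [  1.4   1.7 110.6]  turn about tool z deg -0.2
 shift in final tool axes mm [  1.5   1.4 110.6]
```

View pics/s3.png

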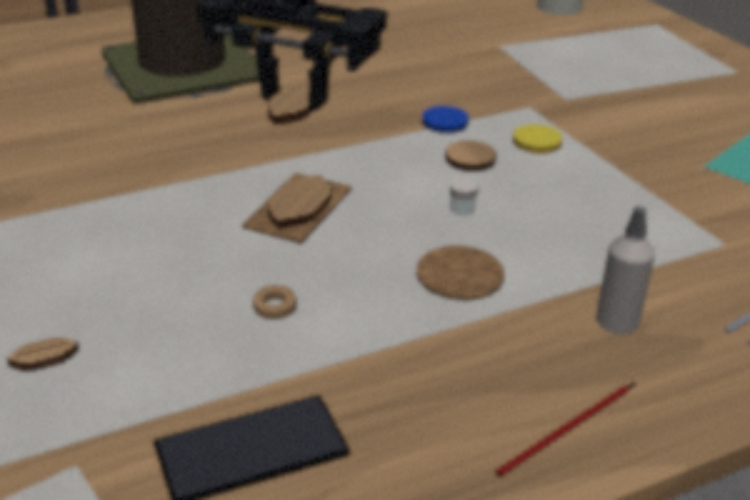

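The scene view shows the middle leaf level in the fingers at (290,105), and the large leaf flat on the mat at (300,200). I'll lower and release.

>>> {"method": "play_rows", "body": {"translation": [[0.001,0.001,0.03],[0,0,0.035],[0,0,0.025],[0,0,0.012],[0,0,0.006],[0,0,0.0026],[0,0,0],[0,0,0],[0,0,0],[0,0,0],[0,0,0],[0,0,0],[0,0,0],[0,0,-0.015],[0,0,-0.035],[0,0,-0.035],[0,0,-0.025],[0,0,0]], "delta_rot": [[0,0,0],[0,0,0],[0,0,0],[0,0,0],[0,0,0],[0,0,0],[0,0,0],[0,0,0],[0,0,0],[0,0,0],[0,0,0],[0,0,0],[0,0,0],[0,0,0],[0,0,0],[0,0,0],[0,0,0],[0,0,0]], "grip": [-1,-1,-1,-1,-1,-1,-1,-1,0.2,0.4,0.6,0.6,0.6,0.6,0.6,0.6,0.6,0.6]}}

```text
clock: 18.8
tool_pos: [0.457, 0.0031, 0.201]
eef_rot: [0.42, 0.907, 0.001, 0.001]
contact_force: [0.2, 0.3, -0.8]
opening: 0.802
finger_force: 0.0
```

```bash
python3 nav.py .601 -.311 .2 86.8
```

```text
t 18.8 pos [0.457  0.0031 0.201 ] yaw 130.3 tilt [0.0018 0.0005] q7 -0.26 open 0.802
 shift in present tool axes mm [-332.7  -93.5    1.1]  turn about tool z deg 43.5
 shift in final tool axes mm [-305.6  161.3    1. ]
```

>>> {"method": "play_rows", "body": {"translation": [[-0.017,-0.0045,0],[-0.037,-0.0104,0],[-0.037,-0.0104,0],[-0.037,-0.0104,0],[-0.037,-0.0104,0],[-0.037,-0.0104,0],[-0.037,-0.0104,0],[-0.037,-0.0104,0],[-0.037,-0.0104,0],[-0.0195,-0.0055,0],[0,0,0],[0,0,0],[0,0,0],[0,0,0],[0,0,0],[0,0,0],[0,0,0]], "delta_rot": [[0,0,0],[0,0,0],[0,0,0],[0,0,0],[0,0,0],[0,0,0],[0,0,0],[0,0,0],[0,0,0],[0,0,0],[0,0,8.7],[0,0,8.7],[0,0,8.7],[0,0,8.7],[0,0,8.7],[0,0,0],[0,0,0]], "grip": [0.6,0.6,0.6,0.6,0.6,0.6,0.6,0.6,0.6,0.6,0.6,0.6,0.6,0.6,0.6,0.6,0.6]}}

```text
clock: 20.92
tool_pos: [0.6003, -0.3103, 0.1985]
eef_rot: [0.725, 0.689, -0.001, -0.001]
contact_force: [0.0, 0.7, -0.3]
opening: 0.802
finger_force: 0.0
```

```bash
python3 nav.py .601 -.311 .069 86.8;  python3 - <<'E'
from plant import r
import cv2
im=r.snapshot('top'); cv2.imwrite('pics/t4.png',cv2.resize(im[140:280,200:400],None,fx=4,fy=4,interpolation=cv2.INTER_CUBIC))
E
```

```text
t 20.925 pos [ 0.6003 -0.3103  0.1985] yaw 87.0 tilt [-0.0029 -0.0002] q7 -0.08 open 0.802
 shift in present tool axes mm [ -0.6   1.1 129.5]  turn about tool z deg 0.2
 shift in final tool axes mm [ -0.6   0.7 129.5]
```

View pics/t4.png

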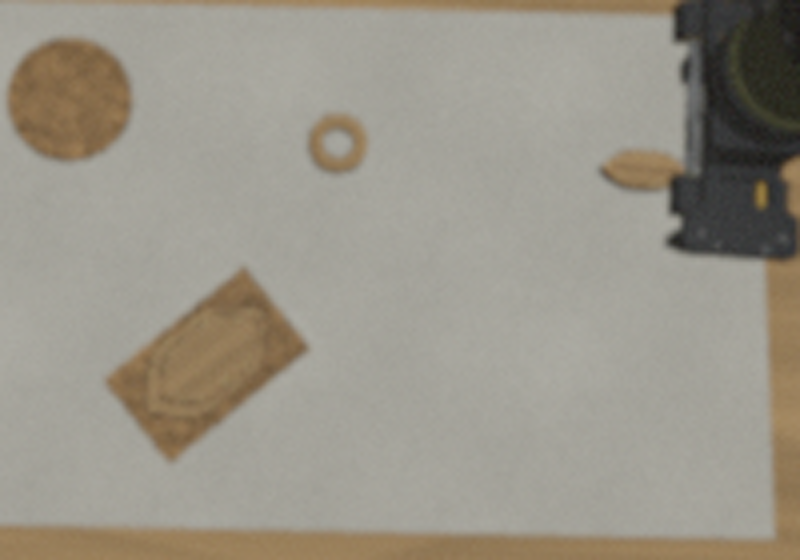

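The top view shows the middle leaf near (210,360), about centred on the large leaf. I'll pick the small leaf now.

>>> {"method": "play_rows", "body": {"translation": [[-0.001,0.001,0.03],[0,0,0.04],[0,0,0.03],[0,0,0.015],[0,0,0.01],[0,0,0.004],[0,0,0],[0,0,0],[0,0,0],[0,0,0],[0,0,0],[0,0,0],[0,0,0],[0,0,0]], "delta_rot": [[0,0,0],[0,0,0],[0,0,0],[0,0,0],[0,0,0],[0,0,0],[0,0,0],[0,0,0],[0,0,0],[0,0,0],[0,0,0],[0,0,0],[0,0,0],[0,0,0]], "grip": [0.6,0.6,0.6,0.6,0.6,0.6,0.6,0,-0.2,-0.5,-1,-1,-1,-1]}}

```text
clock: 22.72
tool_pos: [0.6014, -0.3115, 0.0706]
eef_rot: [0.726, 0.688, -0.001, -0.0]
contact_force: [-0.2, 0.1, -0.1]
opening: 0.315
finger_force: 15.0
```

>>> {"method": "play_rows", "body": {"translation": [[0,0,-0.01],[0,0,-0.025],[0,0,-0.035],[0,0,-0.035],[0,0,-0.025],[0,0,0],[0,0,0],[0,0,0],[0,0,0],[0,0,0],[0,0,0]], "delta_rot": [[0,0,0],[0,0,0],[0,0,0],[0,0,0],[0,0,0],[0,0,-8.7],[0,0,-8.7],[0,0,-8.7],[0,0,-8.7],[0,0,-8.7],[0,0,0]], "grip": [-1,-1,-1,-1,-1,-1,-1,-1,-1,-1,-1]}}

```text
clock: 24.1
tool_pos: [0.6018, -0.3118, 0.2021]
eef_rot: [0.421, 0.907, -0.0, 0.0]
contact_force: [0.8, 1.1, -0.3]
opening: 0.313
finger_force: 15.0
```

```bash
python3 nav.py .457 .003 .2 130.4
```

```text
t 24.1 pos [ 0.6018 -0.3118  0.2021] yaw 130.3 tilt [ 0.0002 -0.0004] q7 0.55 open 0.313
 shift in present tool axes mm [333.8  92.9   2. ]  turn about tool z deg -0.1
 shift in final tool axes mm [333.6  93.8   2.1]
```

>>> {"method": "play_rows", "body": {"translation": [[0.017,0.0047,0],[0.037,0.0104,0],[0.037,0.0104,0],[0.037,0.0104,0],[0.037,0.0104,0],[0.037,0.0104,0],[0.037,0.0104,0],[0.037,0.0104,0],[0.037,0.0104,0],[0.0205,0.0055,0],[0,0,0],[0,0,0]], "delta_rot": [[0,0,0],[0,0,0],[0,0,0],[0,0,0],[0,0,0],[0,0,0],[0,0,0],[0,0,0],[0,0,0],[0,0,0],[0,0,0],[0,0,0]], "grip": [-1,-1,-1,-1,-1,-1,-1,-1,-1,-1,-1,-1]}}

```text
clock: 25.6
tool_pos: [0.4575, 0.0021, 0.2011]
eef_rot: [0.421, 0.907, -0.001, 0.0]
contact_force: [0.2, -0.9, 0.1]
opening: 0.311
finger_force: 15.0
```

```bash
python3 nav.py .457 .003 .1016 130.4
```

```text
t 25.6 pos [0.4575 0.0021 0.2011] yaw 130.2 tilt [-0.0002 -0.0012] q7 -0.27 open 0.311
 shift in present tool axes mm [ 1.1  0.3 99.5]  turn about tool z deg -0.2
 shift in final tool axes mm [ 1.   0.2 99.5]
```

>>> {"method": "play_rows", "body": {"translation": [[0.001,0,0.03],[0,0,0.03],[0,0,0.02],[0,0,0.011],[0,0,0.006],[0,0,0.0025],[0,0,0],[0,0,0],[0,0,0],[0,0,0],[0,0,0],[0,0,0],[0,0,0],[0,0,-0.015],[0,0,-0.03],[0,0,-0.03],[0,0,-0.025],[0,0,0]], "delta_rot": [[0,0,0],[0,0,0],[0,0,0],[0,0,0],[0,0,0],[0,0,0],[0,0,0],[0,0,0],[0,0,0],[0,0,0],[0,0,0],[0,0,0],[0,0,0],[0,0,0],[0,0,0],[0,0,0],[0,0,0],[0,0,0]], "grip": [-1,-1,-1,-1,-1,-1,-1,-1,-0.2,0,0.2,0.2,0.2,0.2,0.2,0.2,1,1]}}

```text
clock: 27.85
tool_pos: [0.4568, 0.0038, 0.2024]
eef_rot: [0.42, 0.907, 0.001, 0.001]
contact_force: [-1.1, -0.4, -0.4]
opening: 0.805
finger_force: 0.0
```

```bash
python3 nav.py .437 .245 .2 135; python3 nav.py .437 .245 .2 45
```

```text
t 27.85 pos [0.4568 0.0038 0.2024] yaw 130.3 tilt [0.0017 0.0004] q7 -0.27 open 0.805
 shift in present tool axes mm [196.7 141.    2.5]  turn about tool z deg -4.7
 shift in final tool axes mm [184.5 156.6   2.4]
t 27.85 pos [0.4568 0.0038 0.2024] yaw 130.3 tilt [0.0017 0.0004] q7 -0.27 open 0.805
 shift in present tool axes mm [196.7 141.    2.5]  turn about tool z deg 85.3
 shift in final tool axes mm [ 156.6 -184.5    2.4]
```

>>> {"method": "play_rows", "body": {"translation": [[0.017,0.012,0],[0.036,0.0258,0],[0.036,0.0258,0],[0.036,0.0258,0],[0.036,0.0258,0],[0.0357,0.0258,0],[0,0,0],[0,0,0]], "delta_rot": [[0,0,0],[0,0,0],[0,0,0],[0,0,0],[0,0,0],[0,0,0],[0,0,0],[0,0,0]], "grip": [1,1,1,1,1,1,1,1]}}

```text
clock: 28.85
tool_pos: [0.4358, 0.2438, 0.2002]
eef_rot: [0.42, 0.908, -0.002, -0.001]
contact_force: [-0.0, 0.3, -0.1]
opening: 1.0
finger_force: 0.0
```

```bash
python3 nav.py .437 .245 .069 130.3;  python3 - <<'E'
from plant import r
import cv2
im=r.snapshot('top'); cv2.imwrite('pics/t5.png',cv2.resize(im[130:290,100:300],None,fx=3.7,fy=3.7,interpolation=cv2.INTER_CUBIC))
E
```

```text
t 28.85 pos [0.4358 0.2438 0.2002] yaw 130.4 tilt [-0.0026 -0.0027] q7 -0.65 open 1.0
 shift in present tool axes mm [  0.2   2.2 131.2]  turn about tool z deg 0.1
 shift in final tool axes mm [1.000e-01 1.700e+00 1.312e+02]
```

View pics/t5.png

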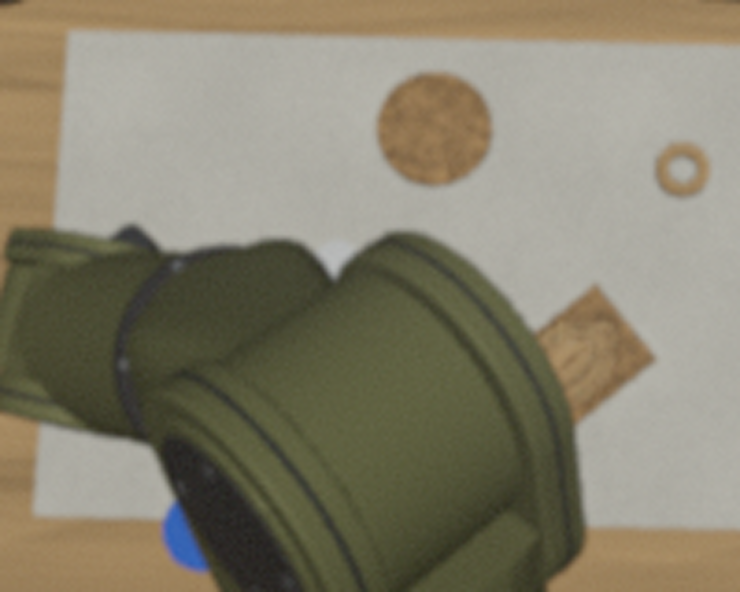

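The arm hides the disc and most of the leaf stack in this view; the pot edge shows at (335,260). The disc fit is good, so I'll descend.

>>> {"method": "play_rows", "body": {"translation": [[0,0.001,0.03],[0,0,0.04],[0,0,0.03],[0,0,0.016],[0,0,0.01],[0,0,0.004],[0,0,0],[0,0,0],[0,0,0],[0,0,0],[0,0,0],[0,0,0]], "delta_rot": [[0,0,0],[0,0,0],[0,0,0],[0,0,0],[0,0,0],[0,0,0],[0,0,0],[0,0,0],[0,0,0],[0,0,0],[0,0,0],[0,0,0]], "grip": [1,1,1,1,1,1,1,0.6,0.2,-0.5,-1,-1]}}

```text
clock: 30.4
tool_pos: [0.4368, 0.2457, 0.0715]
eef_rot: [0.42, 0.908, -0.0, -0.0]
contact_force: [-0.2, 0.4, 4.6]
opening: 0.717
finger_force: 15.0
```

>>> {"method": "play_rows", "body": {"translation": [[0,0,-0.01],[0,0,-0.025],[0,0,-0.035],[0,0,-0.035],[0,0,-0.025],[0,0,0]], "delta_rot": [[0,0,0],[0,0,0],[0,0,0],[0,0,0],[0,0,0],[0,0,0]], "grip": [-1,-1,-1,-1,-1,-1]}}

```text
clock: 31.15
tool_pos: [0.4374, 0.246, 0.203]
eef_rot: [0.42, 0.908, 0.001, 0.0]
contact_force: [-0.9, -0.2, -1.7]
opening: 0.714
finger_force: 15.0
```

```bash
python3 nav.py .647 .106 .2 130.3
```

```text
t 31.15 pos [0.4374 0.246  0.203 ] yaw 130.3 tilt [0.0011 0.0021] q7 -0.65 open 0.714
 shift in present tool axes mm [-242.4   69.1    2.9]  turn about tool z deg 0.0
 shift in final tool axes mm [-242.3   69.3    3. ]
```

>>> {"method": "play_rows", "body": {"translation": [[-0.015,0.0043,0],[-0.036,0.0103,0],[-0.036,0.0103,0],[-0.036,0.0103,0],[-0.036,0.0103,0],[-0.036,0.0103,0],[-0.032,0.0091,0],[-0.0154,0.0044,0],[0,0,0],[0,0,0]], "delta_rot": [[0,0,0],[0,0,0],[0,0,0],[0,0,0],[0,0,0],[0,0,0],[0,0,0],[0,0,0],[0,0,0],[0,0,0]], "grip": [-1,-1,-1,-1,-1,-1,-1,-1,-1,-1]}}

```text
clock: 32.4
tool_pos: [0.6454, 0.1067, 0.2002]
eef_rot: [0.419, 0.908, -0.001, -0.002]
contact_force: [-0.5, 0.4, -0.7]
opening: 0.719
finger_force: 15.0
```

```bash
python3 nav.py .647 .106 .0785 130.3
python3 - <<'E'
from plant import r
import cv2
im=r.snapshot('scene'); cv2.imwrite('pics/s6.png',cv2.resize(im[90:290,140:440],None,fx=2.5,fy=2.5))
E
```

```text
t 32.4 pos [0.6454 0.1067 0.2002] yaw 130.5 tilt [-0.0035  0.0001] q7 -0.09 open 0.719
 shift in present tool axes mm [ -1.9   1.  121.7]  turn about tool z deg 0.2
 shift in final tool axes mm [ -1.6   0.7 121.7]
```

View pics/s6.png

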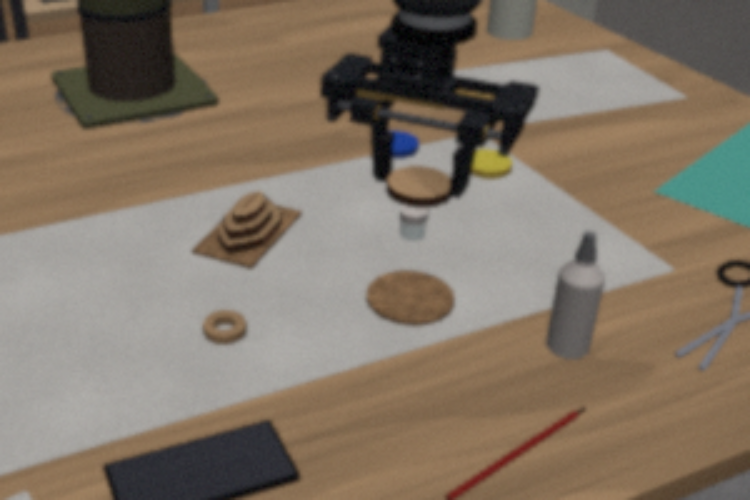

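The scene view shows the leaf stack complete and centred at (248,222). The disc is held level above the mat at (420,183), and the bottle at (575,310) is clear. I'll lower the disc.

>>> {"method": "play_rows", "body": {"translation": [[-0.001,0.001,0.03],[0,0,0.04],[0,0,0.028],[0,0,0.014],[0,0,0.007],[0,0,0.0027],[0,0,0],[0,0,0],[0,0,0],[0,0,0],[0,0,0],[0,0,0],[0,0,0],[0,0,-0.015],[0,0,-0.035],[0,0,-0.04],[0,0,-0.03],[0,0,0]], "delta_rot": [[0,0,0],[0,0,0],[0,0,0],[0,0,0],[0,0,0],[0,0,0],[0,0,0],[0,0,0],[0,0,0],[0,0,0],[0,0,0],[0,0,0],[0,0,0],[0,0,0],[0,0,0],[0,0,0],[0,0,0],[0,0,0]], "grip": [-1,-1,-1,-1,-1,-1,-1,-1,0.6,0.8,1,1,1,1,1,1,0.6,0.6]}}

```text
clock: 34.7
tool_pos: [0.6495, 0.1066, 0.2029]
eef_rot: [0.42, 0.908, 0.002, 0.002]
contact_force: [-0.5, 0.6, -1.8]
opening: 0.809
finger_force: 0.0
```

```bash
python3 nav.py .617 -.0893 .2 130.3
```

```text
t 34.7 pos [0.6495 0.1066 0.2029] yaw 130.4 tilt [0.0044 0.0019] q7 -0.09 open 0.809
 shift in present tool axes mm [-128.2 -151.6    2.3]  turn about tool z deg 0.1
 shift in final tool axes mm [-128.4 -151.5    2.9]
```

>>> {"method": "play_rows", "body": {"translation": [[-0.012,-0.0142,0],[-0.03,-0.0355,0],[-0.03,-0.0355,0],[-0.03,-0.0355,0],[-0.018,-0.0213,0],[-0.0082,-0.0095,0],[0,0,0],[0,0,0]], "delta_rot": [[0,0,0],[0,0,0],[0,0,0],[0,0,0],[0,0,0],[0,0,0],[0,0,0],[0,0,0]], "grip": [0.6,0.6,0.6,0.6,0.6,0.6,0.6,0.6]}}

```text
clock: 35.7
tool_pos: [0.6158, -0.0882, 0.1992]
eef_rot: [0.419, 0.908, 0.0, -0.001]
contact_force: [0.9, 1.0, -0.1]
opening: 0.798
finger_force: 0.0
```

```bash
python3 nav.py .617 -.0893 .069 130.3;  python3 - <<'E'
from plant import r
import cv2
im=r.snapshot('top'); cv2.imwrite('raw7.png',im);cv2.imwrite('pics/t7.png',cv2.resize(im[130:280,120:320],None,fx=3.7,fy=3.7,interpolation=cv2.INTER_CUBIC))
E
```

```text
t 35.7 pos [ 0.6158 -0.0882  0.1992] yaw 130.5 tilt [-0.0014  0.0016] q7 0.15 open 0.798
 shift in present tool axes mm [ -1.9   0.2 130.2]  turn about tool z deg 0.2
 shift in final tool axes mm [ -1.7   0.2 130.2]
```

View pics/t7.png

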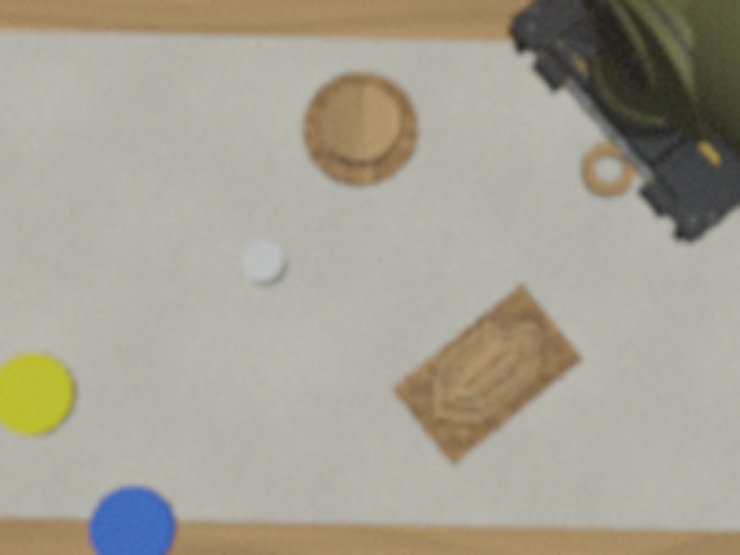

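The top view shows the disc on the round mat at (360,123), about 2–3 mm off centre after allowing for parallax. The leaf stack is neat at (487,375) and the ring at (608,168) is between the fingers. I'll grasp the ring.

>>> {"method": "play_rows", "body": {"translation": [[-0.001,0,0.03],[0,0,0.04],[0,0,0.03],[0,0,0.015],[0,0,0.01],[0,0,0.004],[0,0,0],[0,0,0],[0,0,0],[0,0,0],[0,0,0],[0,0,0],[0,0,0]], "delta_rot": [[0,0,0],[0,0,0],[0,0,0],[0,0,0],[0,0,0],[0,0,0],[0,0,0],[0,0,0],[0,0,0],[0,0,0],[0,0,0],[0,0,0],[0,0,0]], "grip": [0.6,0.6,0.6,0.6,0.6,0.6,0.6,0.3,0,-0.5,-1,-1,-1], "squeeze": 12}}

```text
clock: 37.38
tool_pos: [0.6164, -0.0909, 0.0706]
eef_rot: [0.42, 0.908, -0.0, -0.0]
contact_force: [-0.3, -1.2, 3.3]
opening: 0.491
finger_force: 12.0
```

>>> {"method": "play_rows", "body": {"translation": [[0,0,-0.01],[0,0,-0.025],[0,0,-0.035],[0,0,-0.035],[0,0,-0.025],[0.013,0.015,0],[0.03,0.0355,0],[0.03,0.0355,0],[0.03,0.0355,0],[0.018,0.0213,0],[0.0075,0.0092,0],[0,0,0],[0,0,0]], "delta_rot": [[0,0,0],[0,0,0],[0,0,0],[0,0,0],[0,0,0],[0,0,0],[0,0,0],[0,0,0],[0,0,0],[0,0,0],[0,0,0],[0,0,0],[0,0,0]], "grip": [-1,-1,-1,-1,-1,-1,-1,-1,-1,-1,-1,-1,-1]}}

```text
clock: 39.0
tool_pos: [0.6488, 0.1036, 0.1996]
eef_rot: [0.421, 0.907, -0.001, -0.001]
contact_force: [1.2, -0.4, 0.3]
opening: 0.495
finger_force: 12.0
```

```bash
python3 nav.py .649 .106 .09 130.3
```

```text
t 39.0 pos [0.6488 0.1036 0.1996] yaw 130.3 tilt [-0.0023 -0.002 ] q7 -0.09 open 0.495
 shift in present tool axes mm [  1.7   2.  109.6]  turn about tool z deg -0.0
 shift in final tool axes mm [  1.7   1.7 109.6]
```

>>> {"method": "play_rows", "body": {"translation": [[0.001,0.001,0.03],[0,0,0.035],[0,0,0.024],[0,0,0.012],[0,0,0.006],[0,0,0.0026],[0,0,0]], "delta_rot": [[0,0,0],[0,0,0],[0,0,0],[0,0,0],[0,0,0],[0,0,0],[0,0,0]], "grip": [-1,-1,-1,-1,-1,-1,-1]}}

```text
clock: 39.88
tool_pos: [0.6493, 0.1071, 0.0913]
eef_rot: [0.42, 0.908, 0.0, -0.0]
contact_force: [-0.2, -0.7, -0.2]
opening: 0.493
finger_force: 12.0
```

```bash
python3 nav.py .649 .106 .0896 130.3
```

```text
t 39.875 pos [0.6493 0.1071 0.0913] yaw 130.4 tilt [-0.0003  0.0003] q7 -0.18 open 0.493
 shift in present tool axes mm [-0.7 -0.9  1.7]  turn about tool z deg 0.1
 shift in final tool axes mm [-0.7 -0.9  1.7]
```

Release, rise and retreat toward the start side.

>>> {"method": "play_rows", "body": {"translation": [[0,0,0.0015],[0,0,0],[0,0,0],[0,0,0],[0,0,0],[0,0,0],[0,0,-0.015],[0,0,-0.035],[0,0,-0.04],[0,0,-0.03],[-0.015,-0.015,0],[-0.03,-0.03,0],[-0.03,-0.03,0],[-0.03,-0.03,0],[-0.03,-0.03,0],[-0.03,-0.03,0],[-0.015,-0.015,0],[0,0,0]], "delta_rot": [[0,0,0],[0,0,0],[0,0,0],[0,0,0],[0,0,0],[0,0,0],[0,0,0],[0,0,0],[0,0,0],[0,0,0],[0,0,0],[0,0,0],[0,0,0],[0,0,0],[0,0,0],[0,0,0],[0,0,0],[0,0,0]], "grip": [-1,-1,0.3,0.5,0.6,0.6,0.6,0.6,0.6,0.6,0.6,0.6,0.6,0.6,0.6,0.6,0.6,0.6]}}

```text
clock: 42.12
tool_pos: [0.6278, -0.1488, 0.2085]
eef_rot: [0.421, 0.907, -0.001, -0.001]
contact_force: [0.5, 0.2, 0.8]
opening: 0.796
finger_force: 0.0
```

Run:
```python
from plant import r
import cv2,numpy as np
im=r.snapshot('top'); a=cv2.resize(im[140:250,190:300],(400,400),interpolation=cv2.INTER_CUBIC)
s=r.snapshot('scene'); b=cv2.resize(s[140:240,210:310],(400,400),interpolation=cv2.INTER_CUBIC)
cv2.imwrite('pics/f.png',np.hstack([a,b]))
print(r.get_state()['tool_pos'])
```

```text
[ 0.62857105 -0.14465095  0.20921569]
```

View pics/f.png

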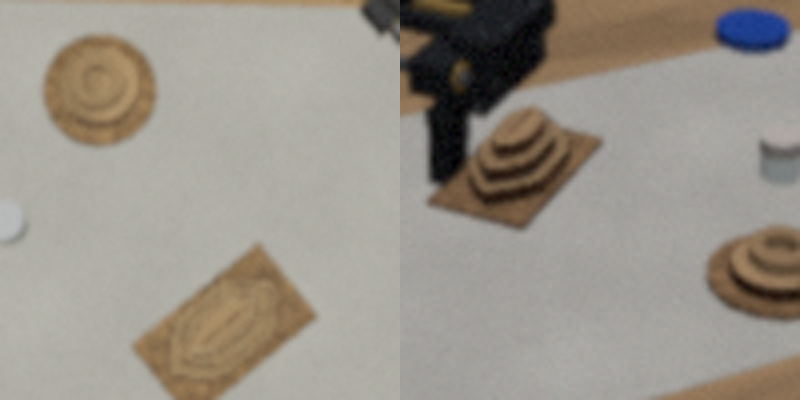

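Both stacks are complete. In the left half the ring hole at (99,83) is centred on the disc. I'll take one closer look at the leaf offsets before handing in.

Run:
```python
from h import *; from plant import r
c=r.get_calibration('top'); im=np.mean([r.snapshot('top').astype(float) for _ in range(6)],0).astype(np.uint8)
F=10; o=project(c,np.array([[.457,.003,.02]]))[0]; x0,y0=int(o[0])-30,int(o[1])-28
b=cv2.resize(im[y0:y0+56,x0:x0+60],None,fx=F,fy=F,interpolation=cv2.INTER_CUBIC)
b=cv2.convertScaleAbs(b,alpha=1.8,beta=-80)
for n,z,col in(('leaf_large',.018,(0,0,255)),('leaf_middle',.03,(255,0,0)),('leaf_small',.042,(0,255,0))):
    s,_=SH[n]; a=np.radians(130.4); q=s@np.array([[np.cos(a),np.sin(a)],[-np.sin(a),np.cos(a)]])+[.457,.003]
    p=((project(c,np.c_[q,np.full(6,z)])-[x0,y0]+.5)*F).astype(np.int32); cv2.polylines(b,[p],True,col,1)
cv2.imwrite('pics/z.png',b)
```

```text
(no output)
```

View pics/z.png

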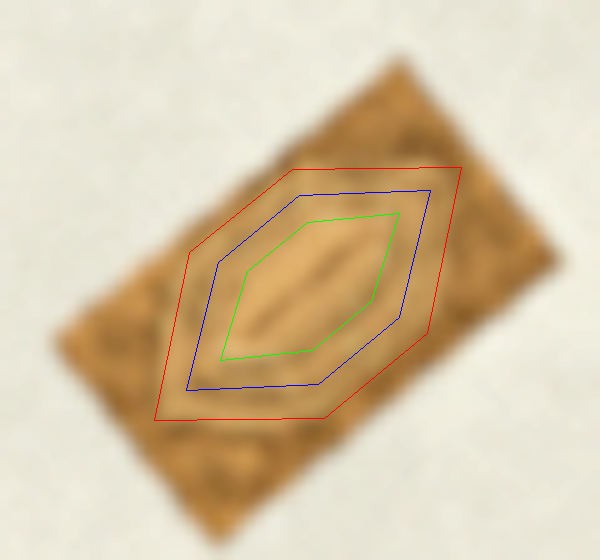

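Run:
```python
from h import *; from plant import r
from scipy.ndimage import map_coordinates
c=r.get_calibration('top'); im=np.mean([cv2.cvtColor(r.snapshot('top'),cv2.COLOR_BGR2GRAY).astype(float) for _ in range(12)],0)
a=np.radians(130.4); u=np.array([np.cos(a),np.sin(a)]); v=np.array([-u[1],u[0]])
t=np.arange(-74,75,2)/1000
for nm,d,e,ws in(('len',u,v,(-1.5,0,1.5)),('wid',v,u,(-9,-6,-3,0,3,6,9))):
    g=0
    for w in ws:
        q=np.array([.457,.003])+t[:,None]*d+w/1000*e; p=project(c,np.c_[q,np.full(len(t),.018)])
        g=g+map_coordinates(im,[p[:,1],p[:,0]],order=3)
    g=g/len(ws); print(nm,' '.join(f'{int(T*1000)}:{int(G)}' for T,G in zip(t,g)))
```

```text
len -74:174 -72:175 -70:175 -68:175 -66:172 -64:163 -62:147 -60:131 -58:118 -56:111 -54:109 -52:114 -50:121 -48:123 -46:121 -44:123 -42:128 -40:134 -38:136 -36:135 -34:133 -32:131 -30:133 -28:135 -26:135 -24:135 -22:136 -20:136 -18:135 -16:134 -14:132 -12:130 -10:129 -8:129 -6:129 -4:131 -2:133 0:135 2:137 4:136 6:134 8:133 10:132 12:130 14:129 16:129 18:130 20:134 22:139 24:144 26:145 28:141 30:135 32:133 34:133 36:130 38:122 40:118 42:121 44:129 46:133 48:135 50:133 52:128 54:120 56:116 58:117 60:118 62:121 64:134 66:153 68:166 70:172 72:172 74:172
wid -74:173 -72:173 -70:173 -68:172 -66:172 -64:171 -62:171 -60:172 -58:172 -56:172 -54:172 -52:173 -50:173 -48:173 -46:173 -44:174 -42:174 -40:173 -38:166 -36:152 -34:133 -32:122 -30:124 -28:131 -26:131 -24:128 -22:129 -20:131 -18:134 -16:136 -14:140 -12:143 -10:145 -8:145 -6:142 -4:134 -2:129 0:132 2:138 4:139 6:136 8:132 10:128 12:124 14:126 16:131 18:134 20:131 22:127 24:127 26:126 28:120 30:113 32:111 34:113 36:122 38:139 40:158 42:169 44:173 46:173 48:173 50:173 52:173 54:173 56:173 58:173 60:173 62:173 64:173 66:173 68:173 70:173 72:173 74:172
```

Tolerance on the leaf offsets could be close, so I'll fit the layered stack properly by rendering a synthetic stack into both cameras.

```bash
cat > stack.py <<'E'
from h import *; from plant import r
A=np.radians(130.4)
N=['leaf_large','leaf_middle','leaf_small']
def xf(s,p): a=A+p[2]; return s@np.array([[np.cos(a),np.sin(a)],[-np.sin(a),np.cos(a)]])+p[:2]
for cam in('top','scene'):
    c=r.get_calibration(cam); im=np.mean([cv2.cvtColor(r.snapshot(cam),cv2.COLOR_BGR2GRAY).astype(float) for _ in range(10)],0)
    o=project(c,np.array([[.457,.003,.02]]))[0].astype(int); x0,y0=o-34; F=6; n=68
    I=im[y0:y0+n,x0:x0+n]
    def poly(xy,zs): return cv2.convexHull(((project(c,np.vstack([np.c_[xy,np.full(len(xy),z)] for z in zs]))-[x0,y0]+.5)*F-.5).astype(np.float32))
    def labels(P):
        L=np.zeros((n*F,n*F),np.uint8)
        def fill(h,k): cv2.fillConvexPoly(L,np.round(h*16).astype(np.int32),k,shift=4)
        fill(poly(xf(SH['mat_oblong'][0],P[0]),[0,.006]),1)
        for i,nm in enumerate(N):
            xy=xf(SH[nm][0],P[i+1]); z=.006+.012*i
            fill(poly(xy,[z,z+.012]),2); fill(poly(xy,[z+.012]),3+i)
        xy=xf(rect(.034,.003),P[3]); fill(poly(xy,[.042]),6)
        return L
    def res(v):
        P=v.reshape(4,3)*[.001,.001,.02]+[.457,.003,0]; L=labels(P)
        B=np.stack([cv2.resize(cv2.GaussianBlur((L==k).astype(np.float32),(0,0),sig*F),(n,n),interpolation=cv2.INTER_AREA) for k in range(7)],-1).reshape(-1,7)
        w,*_=np.linalg.lstsq(B,I.ravel(),rcond=None); return np.sqrt(np.mean((B@w-I.ravel())**2)),w
    sig=1.0
    u=np.array([np.cos(A),np.sin(A)]); v2=np.array([-u[1],u[0]])
    best=None
    for s in(0,1,2):
        x=np.random.default_rng(s).normal(0,1.5,12)
        for k in range(2):
            x=minimize(lambda q:res(q)[0],x,method='Powell',options=dict(xtol=.02,ftol=1e-5)).x
        e,w=res(x)
        P=x.reshape(4,3); d=np.diff(P[:,:2],axis=0)
        print(cam,round(e,2),'w',w.round(0),'rel steps (len,wid) mm',(d@np.c_[u,v2]).round(1).tolist(),'yaw deg',(np.degrees(P[:,2]*.02)).round(1))
E
time timeout 500 python3 stack.py
```

```text
top 3.38 w [174. 118.  41. 132. 132. 142. 116.] rel steps (len,wid) mm [[1.7, -2.2], [-6.1, 2.7], [5.0, -3.2]] yaw deg [-0.3  0.1 -2.   2.3]
top 3.31 w [174. 118.  19. 132. 132. 143. 115.] rel steps (len,wid) mm [[3.2, -0.8], [-7.2, 3.9], [4.4, -5.5]] yaw deg [-0.2  1.   0.8  2.1]
top 3.4 w [174. 118.  31. 132. 132. 142. 117.] rel steps (len,wid) mm [[1.6, -1.7], [-3.8, 2.5], [3.6, -2.8]] yaw deg [-0.7  1.9 -2.1  2.5]
scene 51.9 w [119.  86.  25. 116. 133. 147.  22.] rel steps (len,wid) mm [[-16.7, -23.2], [0.4, 2.9], [2.7, -0.6]] yaw deg [-24.8   0.8   1.3  -2.1]
scene 39.54 w [131.  12.  28.  95. 131. 138.  44.] rel steps (len,wid) mm [[-155.0, -113.0], [5.8, 3.4], [2.0, -1.4]] yaw deg [ 4.1 -0.9  4.1  0.5]
scene 51.89 w [119.  86.  26. 115. 134. 153.   3.] rel steps (len,wid) mm [[-18.3, -25.0], [0.4, 3.6], [3.2, -0.7]] yaw deg [-24.4   0.4   3.7  -1.4]
real	4m4.820s
user	7m49.380s
sys	0m0.450s
```

>>> {"method": "play_rows", "body": {"translation": [[-0.0115,-0.01,-0.01],[-0.023,-0.0194,-0.01],[-0.023,-0.0194,-0.01],[-0.023,-0.0194,-0.01],[-0.023,-0.0194,-0.01],[-0.023,-0.0194,-0.01],[-0.023,-0.0194,-0.01],[-0.023,-0.0194,-0.01],[-0.023,-0.0194,-0.01],[-0.023,-0.0194,-0.01],[-0.0115,-0.01,0],[0,0,0]], "delta_rot": [[0,0,0],[0,0,0],[0,0,0],[0,0,0],[0,0,0],[0,0,0],[0,0,0],[0,0,0],[0,0,0],[0,0,0],[0,0,0],[0,0,0]], "grip": [0.6,0.6,0.6,0.6,0.6,0.6,0.6,0.6,0.6,0.6,0.6,0.6]}}

```text
clock: 45.62
tool_pos: [0.6281, -0.4508, 0.3094]
eef_rot: [0.422, 0.907, -0.001, -0.0]
contact_force: [-0.4, 0.0, -0.3]
opening: 0.796
finger_force: 0.0
```

```bash
sed -i "s/for cam in('top','scene')/for cam in('scene',)/; s/for s in(0,1,2)/for s in(0,1)/" stack.py
cat >> stack.py <<'E'
    P=P*[.001,.001,.02]+[.457,.003,0]
    G=10; y1,x1=y0+8,x0+5
    b=cv2.convertScaleAbs(cv2.resize(I[8:58,5:65],None,fx=G,fy=G,interpolation=cv2.INTER_CUBIC),alpha=1.3); b=cv2.cvtColor(b,cv2.COLOR_GRAY2BGR)
    for i,(nm,col) in enumerate(zip(N,((0,0,255),(255,0,0),(0,255,0)))):
        q=xf(SH[nm][0],P[i+1]); p=((project(c,np.c_[q,np.full(6,.018+.012*i)])-[x1,y1]+.5)*G).astype(np.int32); cv2.polylines(b,[p],True,col,1)
    cv2.imwrite('pics/zs.png',b)
E
timeout 500 python3 stack.py
```

```text
scene 19.48 w [138.  92.  28. 113. 121. 123.  78.] rel steps (len,wid) mm [[-5.8, -2.6], [0.2, 0.7], [1.3, -0.8]] yaw deg [ 0.7  1.9  0.9 -4.8]
scene 19.48 w [138.  92.  28. 112. 118. 130.  48.] rel steps (len,wid) mm [[-5.2, -3.8], [0.3, 1.6], [2.8, -0.3]] yaw deg [0.7 0.4 2.  1.3]
```

View pics/zs.png

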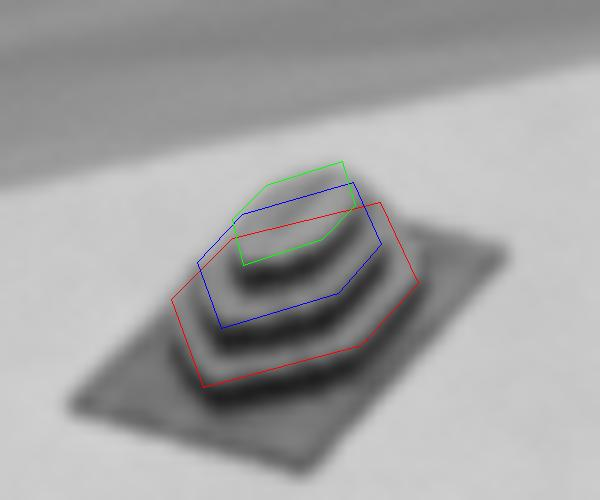

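```bash
python3 - <<'E'
s=open('stack.py').read()
s=s.replace("    sig=1.0\n","    sig=1.0\n    yy,xx=np.mgrid[:n,:n]; K_=((yy-8)*10>215-(xx-5)*10*130/600).ravel()\n")
s=s.replace("np.linalg.lstsq(B,I.ravel(),rcond=None); return np.sqrt(np.mean((B@w-I.ravel())**2)),w","np.linalg.lstsq(B[K_],I.ravel()[K_],rcond=None); return np.sqrt(np.mean((B[K_]@w-I.ravel()[K_])**2)),w")
open('stack.py','w').write(s)
E
timeout 500 python3 stack.py
```

```text
scene 4.88 w [155.  90.  29. 113. 111. 125.  65.] rel steps (len,wid) mm [[-4.1, -2.1], [-0.0, 0.5], [3.1, 0.6]] yaw deg [-0.3  1.5 -0.   4.2]
scene 4.84 w [155.  89.  29. 111. 117. 124.  73.] rel steps (len,wid) mm [[-4.4, -2.2], [0.1, 1.2], [2.5, -0.5]] yaw deg [-0.3  1.3  1.4  1.3]
```

Both views put the offsets inside tolerance. The scene camera, which has the strong contrast, gives about 5 mm for large on mat, 1 mm for middle on large and 3 mm for small on middle. Handing in.

```bash
python3 -c "
from plant import r
print(r.finish_job())"
```

```text
the job is handed in; nothing more can be done
None
```

Both stacks are built and handed in at about 50 s on the robot clock: the three leaves on the oblong mat, and the disc and ring on the round mat. The bottle, pot and phone were never touched. The measured offsets look inside tolerance, but the top camera's fit for the middle leaf was loose (about 5–8 mm against the 8 mm limit; the scene camera gave about 1 mm), and no verdict was returned.

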